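# Make up the dishwashing and hand-washing caddies

### The arm

A 6-joint arm with a two-finger parallel gripper is mounted at the origin on the work surface. World frame = base frame: x ahead of the robot, y to its left, z up, the work surface at z = 0. Lengths are in m, angles in rad, forces in N, time in s.
With the tool pointing down it reaches from about 0.325 to 0.85 m from the base axis. Payload 4.4 kg.
Tool frame: the origin (TCP) lies between the finger pads; the fingertips stand 14 mm ahead of it and the grasp point (between the pads) lies 5 mm behind it (bot.tip_reach is the distance from the TCP to the fingertips, in m); z points along the fingers, y is the line along which they close (so a half turn about z gives the same grasp; the last joint's range is limited). The gripper opens to 94 mm and grips with 3 to 60 N. Pads are 16 mm wide; open, the fingers measure 119 mm over their backs; the gripper's body (75 mm by 177 mm) begins 78 mm behind the grasp point.
Start: joints at [-1.389, 0.207, 1.542, -0, 1.393, -0.15], TCP at [0.188, -0.543, 0.219] pointing down, gripper open.
Joint ranges: [-2.73, 2.73], [-0.86, 2.22], [0.23, 2.46], [-1.11, 4.25], [0.08, 2.63], [-2.82, 2.82]. Speed limits (rad/s): [2.79, 2.79, 3.14, 3.14, 3.14, 3.14].

### API

Orientations are given as a unit quaternion [w, x, y, z].
In Python, from plant import bot, snapshot gives the robot as it stands.
- The arm moves only by the shell command python3 -m handwheel 'ROWS' [FORCE]. ROWS is JSON, a list that holds one entry, the list of rows, each a list of 7 numbers: the closure, from 0 (fully open) to 1 (shut), then the shift along the tool's x, y, z in units of 0.5 m (1.0 is 0.5 m), then the turn, a rotation vector about the tool's x, y, z in units of 90 degrees (1.0 is 90 degrees). In form: [[[claw, tx, ty, tz, wx, wy, wz], ...]]. A call has 1 to 8 rows; each row is the pose to reach, as a shift and turn from the pose commanded when the call began, along the tool's axes at that moment; what a row does not reach only later rows make up. A row lasts 1/10 s, in which the tool goes at most 50 mm and 8.59 degrees, less where a joint would pass 70% of its speed; a pose out of reach is approached as far as the arm can. A call with a number of a shift or a turn outside -1 to 1 is refused whole. A call with a gripper value outside its range is refused whole. The fingers move at their own pace and stop on an object; FORCE is the grip in N (left out, the last holds). Time passes only in rows, so rows that repeat a pose let the fingers close. It gives the time, the measured TCP pose, the force, the opening and the grip force at its end, in the units of the state.
- bot.get_obs(): the state, without advancing time (a new reading comes with each control period).
- snapshot(name): name is "scene" or "top" or "wrist"; returns a dict with "pixels" (480x640x3 uint8, red, green, blue), "mtx" (3x3 intrinsics, pixels), "R" (3x3) and "t" (3): a world point X has camera coordinates R X + t. Camera axes: x right, y down, z forward; pixel columns grow to the right and rows downward; lengths in m; the calibration is good to about 2 mm. A picture is of the moment at which its call begins. There is no depth.
- bot.finish_job(): hands the job in; it is judged then, once.
The state is a dict: "t": time; "joint_positions": joint angles; "joint_velocities": joint speeds; "tau": joint torques, N m; "tcp_pos": TCP position; "tcp_rot": TCP orientation; "wrist_force": force on the tool from outside, world axes, zero at the start; "ft_torque": the same for the moment, N m; "grip_width": opening from 0.0 (shut) to 1.0 (fully open); "gripper_force": force on a finger pad.
Only numpy, scipy, OpenCV 4.12 (cv2) and the standard library are available. Lean on these libraries where they do the work, as an engineer would, in place of code of your own. Each camera call takes 0.05 s, during which the arm holds its last target. There are 200 camera calls.

### The job

Make up the two cleaning kits by the sink, each thing set upright on the floor of its own compartment: in the teal caddy the blue bottle in the middle compartment, with the palm brush and the orange-lidded tablet jar in the two end compartments (either way round); in the white caddy the yellow bottle in the middle and the nail brush, bristles down, in either end compartment. Knock nothing over, and leave the sanitizer, mug and potted plant where they stand.

Things in the scene. Friction and masses are not known exactly. Their poses are not given: they have to be found in the camera images.
- teal_caddy: Dark teal plastic caddy (for the dishwashing kit), 90 mm (x) by 256 mm (y), 30 mm high, walls, dividers and floor 4 mm thick, fixed. Two dividers make three open compartments in a row along its y, each 82 (x) by 80 mm (y) inside, centred at y = -84 (end), 0 (middle), +84 mm (end). Origin under its centre at counter level; inner floor 4 mm higher. Yaw within 0.35 rad of zero.
- white_caddy: White plastic caddy (for the hand-washing kit), 90 mm (x) by 256 mm (y), 30 mm high, walls, dividers and floor 4 mm thick, fixed. Two dividers make three open compartments in a row along its y, each 82 (x) by 80 mm (y) inside, centred at y = -84 (end), 0 (middle), +84 mm (end). Origin under its centre at counter level; inner floor 4 mm higher. Yaw within 0.35 rad of zero.
- blue_bottle: Blue bottle of washing-up liquid with white cap: round upright bottle, 54 mm diameter and straight-sided up to 78 mm, then a shoulder and a 26 mm cap up to 114 mm; about 0.25 kg. Origin at the centre of its underside, z up. Grip it round the body.
- yellow_bottle: Yellow bottle of hand soap with black cap: round upright bottle, 54 mm diameter and straight-sided up to 78 mm, then a shoulder and a 26 mm cap up to 114 mm; about 0.25 kg. Origin at the centre of its underside, z up. Grip it round the body.
- palm_brush: Round turquoise palm brush standing on its white bristles: a 62 mm diameter disc 36 mm high, with a 36 mm diameter round knob on top from 36 to 63 mm height. About 0.09 kg. Origin at the centre of its underside (bristle tips), z up.
- tablet_jar: Round white jar of dishwasher tablets with an orange lid: 58 mm diameter, straight-sided, 62 mm high, closed. About 0.15 kg. Origin at the centre of its underside, z up.
- nail_brush: Nail brush with a dark brown wooden back, lying bristles down: 68 mm long (its x), 38 mm wide (its y), 48 mm high, the wood from 20 to 48 mm height. About 0.07 kg. Origin at the centre of its underside, z up; any yaw at the start.
- sanitizer: Bystander: small pale grey-blue hand sanitizer bottle with a white pump, 56 mm diameter, 96 mm high. Origin at the centre of its underside.
- mug: Bystander: white mug, 72 mm across, 85 mm high, with a handle on its +y side. Origin at the centre of its underside.
- potted_plant: Bystander: small green plant in a terracotta pot, 70 mm across, about 90 mm high. Origin at the centre of its underside.
Things that resemble listed ones, but are neither listed nor needed, are in the scene too. There is more than one size of the nail_brush; the one meant has the size given above.

How it is judged:
By the outcome, as a careful person would: the job done as asked, in the order asked, and still so for the second after the job is handed in, with the robot touching nothing.
It also fails if it takes over 138 s, if anything falls off the work surface, if the arm or the gripper's body presses on something with over 40 N, if the wrist force passes 120 N, or if a joint passes its speed limit or range.

## Working session

There is one attempt and no reset: what is moved stays moved. The work goes in short steps, Python scripts to look and compute and a shell command to move; the robot and the scene stay as the last step left them, time stands still between calls to the robot, and variables do not carry over. Pictures are saved under pics/ and viewed, at most 14 in all, crops included, and the job is handed in when it is done.

```bash
ls; mkdir -p pics; python3 - <<'E'
from plant import bot,snapshot
import cv2,numpy as np
for n in("scene","top"):
    s=snapshot(n);cv2.imwrite(f"pics/{n}0.png",s["pixels"][:,:,::-1]);np.savez(f"{n}0.npz",**s)
    print(n,s["mtx"].tolist(),(-s["R"].T@s["t"]).round(3),s["R"].round(3).tolist())
print(bot.get_obs())
E
```

```text
pics
scene [[487.7690243638902, 0.0, 312.9315087824786], [0.0, 487.7690243638902, 239.68461679389011], [0.0, 0.0, 1.0]] [ 0.937 -0.653  0.616] [[0.861, 0.509, 0.015], [0.328, -0.532, -0.781], [-0.389, 0.677, -0.625]]
top [[585.8892063568286, 0.0, 326.5184171605955], [0.0, 585.8892063568286, 238.86643624517276], [0.0, 0.0, 1.0]] [ 0.258 -0.01   1.534] [[-0.018, -1.0, -0.005], [-0.979, 0.018, -0.202], [0.202, 0.002, -0.979]]
{'t': 0.1, 'joint_positions': array([-1.38853171e+00,  2.07332249e-01,  1.54277976e+00, -3.16306629e-05,
        1.39350899e+00, -1.50471455e-01]), 'joint_velocities': array([ 0.00054848, -0.00187919, -0.00308947,  0.00122399, -0.00027238,
        0.00123166]), 'tau': array([ 6.14821005e-06, -3.71865284e+01, -2.82292360e+01,  7.00805057e-02,
        3.11589043e-02, -5.27319014e-05]), 'tcp_pos': array([ 0.18768045, -0.54277512,  0.2184232 ]), 'tcp_rot': array([-1.01379867e-03,  9.86191757e-01,  1.65604316e-01, -3.16838604e-05]), 'wrist_force': array([ 0.11046525, -0.99956867,  0.20258952]), 'ft_torque': array([ 0.01709753,  0.03498951, -0.0160543 ]), 'gripper_force': 0.0, 'grip_width': 1.0022689021735596}
```

View pics/scene0.png

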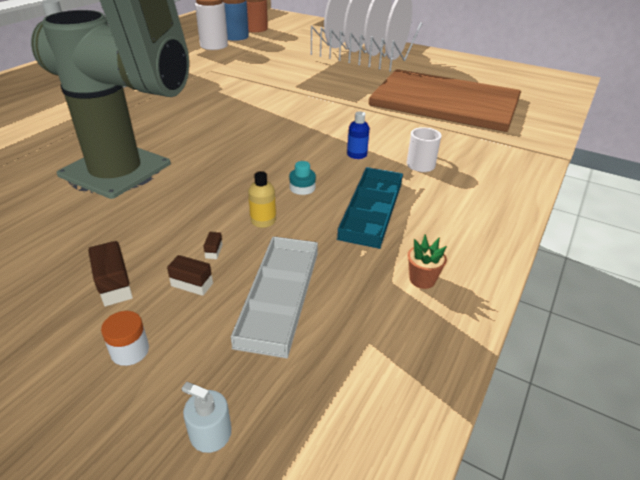

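View pics/top0.png

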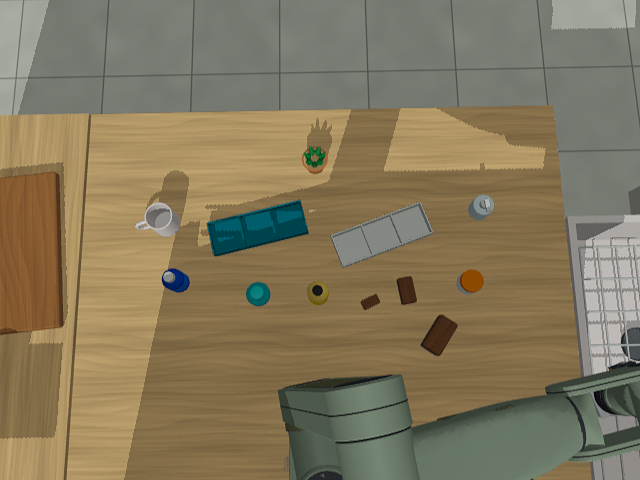

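Scene picture: the candidates are:
- **Nail brush:** large (109,272), mid (190,274), small (213,244). In the top view these are (439,335), (407,290) and (370,302).
- **Jar:** (126,338), top (472,281).
- **Blue bottle:** (358,137), top (175,280). The blue canister at the back, (235,18), is a look-alike.
- **Yellow bottle:** (262,200), top (318,293).
- **Palm brush:** (302,178), top (258,294).
- **Caddies in the top view:** teal (258,228), white (382,235).

Next I fit models to the outlines in both views, with heights left free.

```bash
cat > fit.py <<'E'
import numpy as np,cv2
from scipy.optimize import least_squares
D=np.array([[np.cos(a),np.sin(a)] for a in np.arange(0,2*np.pi,np.pi/12)])
def proj(s,X):
    c=X@s["R"].T+s["t"];p=c@s["mtx"].T;return p[:,:2]/p[:,2:]
def mask(s,roi,f):
    x0,y0,x1,y1=roi;hsv=cv2.cvtColor(s["pixels"],cv2.COLOR_RGB2HSV).astype(int)
    m=np.zeros(hsv.shape[:2],np.uint8);m[y0:y1,x0:x1]=f(*np.moveaxis(hsv[y0:y1,x0:x1],2,0))
    n,l,st,_=cv2.connectedComponentsWithStats(m)
    return (l==1+st[1:,4].argmax()).astype(np.uint8)
def sup(p):return (p@D.T).max(0)
def msup(m):
    c=max(cv2.findContours(m,0,2)[0],key=len)[:,0].astype(float)
    return sup(c)+.0
def ring(x,y,r,z):
    a=np.arange(0,2*np.pi,.1);return np.c_[x+r*np.cos(a),y+r*np.sin(a),0*a+z]
def cyl(p,r):return np.r_[ring(p[0],p[1],r,p[2]),ring(p[0],p[1],r,p[3])]
def box(p,a,b):
    x,y,z0,z1,w=p;c,s=np.cos(w),np.sin(w)
    return np.array([[x+c*u-s*v,y+s*u+c*v,z] for u in(-a/2,a/2) for v in(-b/2,b/2) for z in(z0,z1)])
def fit(views,ms,model,p0):
    T=[msup(m) for m in ms]
    # +0.5: pixel-edge margin of a mask
    r=least_squares(lambda p:np.concatenate([sup(proj(s,model(p)))-t-.4 for s,t in zip(views,T)]),p0,loss='soft_l1',x_scale=[.01]*4+[.1]*(len(p0)-4))
    return r.x,np.abs(r.fun).mean()
def atz(s,uv,z):
    d=s["R"].T@np.linalg.inv(s["mtx"])@np.array([*uv,1.]);o=-s["R"].T@s["t"];return o+d*(z-o[2])/d[2]
E
cat > m1.py <<'E'
from fit import *
S,T=[dict(np.load(f"{n}0.npz")) for n in("scene","top")]
items={
'blue':((152,262,198,300),(340,112,376,164),lambda h,s,v:(h>110)&(h<130)&(s>150),lambda p:cyl(p,.027),0,.085),
'yellow':((302,275,336,312),(240,168,285,232),lambda h,s,v:(h>18)&(h<32)&(s>150)&(v>70),lambda p:cyl(p,.027),0,.085),
'palm':((240,276,276,312),(282,155,325,200),lambda h,s,v:(h>80)&(h<100)&(s>100),lambda p:np.r_[ring(p[0],p[1],.031,p[2]),ring(p[0],p[1],.031,p[3]-.027),ring(p[0],p[1],.018,p[3])],.015,.063),
'jarlid':((452,262,492,300),(98,305,150,370),lambda h,s,v:(h<14)&(s>200)&(v>120),lambda p:cyl(p,.029),.045,.062),
'nail':((390,270,424,310),(160,250,217,300),lambda h,s,v:(v<95)&(s>90),lambda p:box(p,.068,.038),.02,.048),
'teal':((195,190,320,265),(325,160,410,255),lambda h,s,v:(h>85)&(h<102)&(s>150),lambda p:box(p,.09,.256),0,.03),
'white':((325,195,440,275),(225,230,325,362),lambda h,s,v:(s<40)&(v>90),lambda p:box(p,.09,.256),0,.03)}
ims=[T["pixels"][:,:,::-1].copy(),S["pixels"][:,:,::-1].copy()]
for k,(rt,rs,f,mo,z0,z1) in items.items():
    ms=[mask(T,rt,f),mask(S,rs,f)]
    c=atz(T,[(rt[0]+rt[2])/2,(rt[1]+rt[3])/2],.03)
    best=min((fit([T,S],ms,mo,[c[0],c[1],z0,z1]+w) for w in ([[0.]] if k in('teal','white') else [[a] for a in(0.,.7,1.4,2.1)] if k=='nail' else [[]])),key=lambda r:r[1])
    p,e=best;print(k,p.round(4),'res px',round(e,2),'areas',[int(m.sum()) for m in ms])
    for im,s,m in zip(ims,(T,S),ms):
        h=cv2.convexHull(proj(s,mo(p)).astype(np.float32)).astype(int);cv2.polylines(im,[h],1,(0,0,255),1)
cv2.imwrite("pics/fit.png",np.vstack([cv2.resize(ims[0][140:350,140:500],(792,294*792//504)),])[:462])
E
python3 m1.py
```

```text
blue [ 0.4609  0.3975 -0.0049  0.0654] res px 3.52 areas [44, 633]
yellow [0.4277 0.0176 0.045  0.0142] res px 0.62 areas [315, 454]
palm [0.429  0.1728 0.0187 0.0561] res px 0.4 areas [445, 489]Traceback (most recent call last):
  File "m1.py", line 13, in <module>
    ms=[mask(T,rt,f),mask(S,rs,f)]
        ~~~~^^^^^^^^
  File "fit.py", line 10, in mask
    return (l==1+st[1:,4].argmax()).astype(np.uint8)
                 ~~~~~~~~~~~~~~~^^
ValueError: attempt to get argmax of an empty sequence
```

```bash
python3 - <<'E'
from fit import *
S,T=[dict(np.load(f"{n}0.npz")) for n in("scene","top")]
for s,ps in((T,[(175,280),(182,286),(168,275),(318,285),(318,300),(472,281),(407,285),(407,300),(258,228),(382,235)]),(S,[(358,145),(358,130),(262,190),(262,215),(123,325),(126,350),(190,270),(370,210),(280,280)])):
    h=cv2.cvtColor(s["pixels"],cv2.COLOR_RGB2HSV)
    print([(p,h[p[1],p[0]].tolist()) for p in ps])
E
```

```text
[((175, 280), [111, 255, 108]), ((182, 286), [107, 237, 101]), ((168, 275), [51, 13, 135]), ((318, 285), [23, 147, 71]), ((318, 300), [24, 176, 116]), ((472, 281), [16, 255, 140]), ((407, 285), [13, 171, 64]), ((407, 300), [12, 162, 71]), ((258, 228), [94, 255, 107]), ((382, 235), [53, 8, 135])]
[((358, 145), [111, 212, 172]), ((358, 130), [114, 215, 153]), ((262, 190), [23, 123, 214]), ((262, 215), [23, 185, 205]), ((123, 325), [10, 198, 161]), ((126, 350), [102, 13, 203]), ((190, 270), [9, 140, 60]), ((370, 210), [96, 191, 120]), ((280, 280), [80, 4, 171])]
```

```bash
sed -i "s/(h>110)&(h<130)&(s>150)/(h>103)\&(h<130)\&(s>150)/; s/(h>18)&(h<32)&(s>150)&(v>70)/(h>19)\&(h<32)\&(s>115)/; s/(h<14)&(s>200)&(v>120)/(h<19)\&(s>180)\&(v>100)/" m1.py; python3 m1.py
```

```text
blue [0.4658 0.3833 0.0021 0.0736] res px 0.61 areas [354, 634]
yellow [ 0.4265  0.0179 -0.0013  0.0779] res px 0.43 areas [362, 1079]
palm [0.429  0.1728 0.0187 0.0561] res px 0.4 areas [445, 489]
jarlid [ 0.4495 -0.3747  0.0472  0.0573] res px 0.45 areas [401, 1083]
nail [ 0.4304 -0.21    0.0243  0.0399  0.1435] res px 0.61 areas [414, 893]
teal [0.6068 0.1764 0.0024 0.0209 0.2333] res px 0.55 areas [3326, 3137]
white [ 5.822e-01 -1.531e-01 -5.000e-04  2.570e-02  3.446e-01] res px 0.35 areas [3203, 6483]
```

View pics/fit.png

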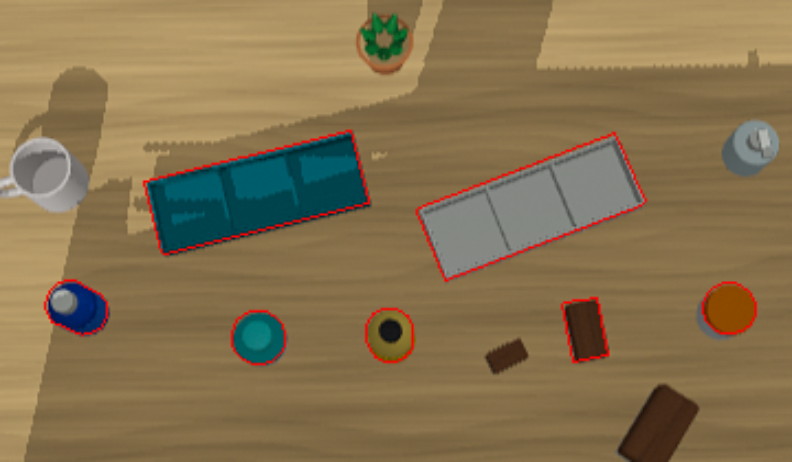

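The overlay matches every outline. The mid brush fits 68x38 mm (residual 0.6 px) and measured heights are within a few mm of the text; the teal rim reads 21 mm against 30 mm. I'll check the brush choice in one close crop and compute the first move.

```bash
cat > go.py <<'E'
import sys,numpy as np
from plant import bot
def main(x,y,z,phi):
    o=bot.get_obs();q=o["tcp_rot"];w,a,b,c=q
    from scipy.spatial.transform import Rotation as Ro
    R=Ro.from_quat([a,b,c,w]).as_matrix();p=o["tcp_pos"]
    G=np.array([[np.cos(phi),np.sin(phi),0],[np.sin(phi),-np.cos(phi),0],[0,0,-1]])
    print("t",round(o["t"],2),"p",p.round(4),"phi",round(np.arctan2(R[1,0],R[0,0]),4),"grip",round(o["grip_width"]*94,1),"F",round(o["gripper_force"],1),"wf",o["wrist_force"].round(1))
    print("shift",(R.T@(np.array([x,y,z])-p)/.5).round(4),"turn",(Ro.from_matrix(R.T@G).as_rotvec()/(np.pi/2)).round(4))
main(*map(float,sys.argv[1:]))
E
python3 go.py .4304 -.21 .14 .1435
python3 - <<'E'
import cv2
im=cv2.imread("pics/scene0.png");cv2.imwrite("pics/crop.png",cv2.resize(im[220:370,70:250],None,fx=3,fy=3,interpolation=2))
E
```

```text
t 0.1 p [ 0.1877 -0.5428  0.2184] phi 0.3327 grip 94.2 F 0.0 wf [ 0.1 -1.   0.2]
shift [ 0.6762 -0.4702  0.158 ] turn [-1.300e-03 -1.000e-04  1.205e-01]
```

View pics/crop.png

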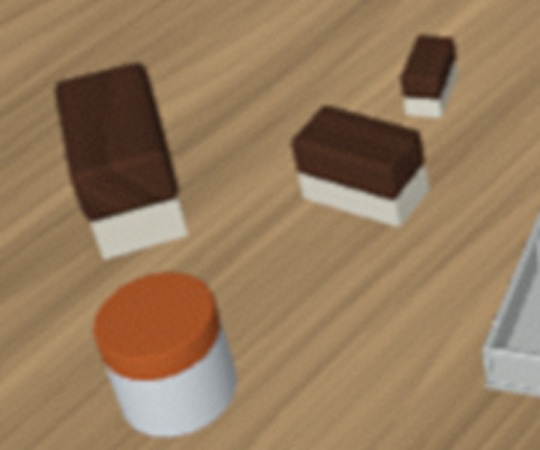

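The crop shows three brushes: large (118,160), mid (360,165) and small (428,75), plus the jar (168,350). The mid one is the nail brush by size. I'm moving above it.

```bash
A=[0.2,0.676,-0.470,0.158,0,0,0.12]; python3 -m handwheel '[[[0.2,0.676,-0.470,0.158,0,0,0.12],[0.2,0.676,-0.470,0.158,0,0,0.12],[0.2,0.676,-0.470,0.158,0,0,0.12],[0.2,0.676,-0.470,0.158,0,0,0.12],[0.2,0.676,-0.470,0.158,0,0,0.12],[0.2,0.676,-0.470,0.158,0,0,0.12],[0.2,0.676,-0.470,0.158,0,0,0.12],[0.2,0.676,-0.470,0.158,0,0,0.12]]]' 10
python3 go.py .4304 -.21 .14 .1435
```

```text
t: 0.9
tcp_pos: [0.42, -0.2242, 0.1435]
tcp_rot: [-0.0, 0.997, 0.072, -0.0]
wrist_force: [1.1, -0.3, -0.0]
grip_width: 0.801
gripper_force: 0.0
t 0.9 p [ 0.42   -0.2242  0.1435] phi 0.144 grip 75.2 F 0.0 wf [ 1.1 -0.3 -0. ]
shift [ 0.0247 -0.0251  0.0071] turn [-0.      0.      0.0003]
```

```bash
python3 -m handwheel '[[[0.2,0.025,-0.025,0.007,0,0,0],[0.2,0.025,-0.025,0.007,0,0,0],[0.2,0.025,-0.025,0.007,0,0,0]]]' >/dev/null
python3 go.py .4304 -.21 .041 .1435
python3 - <<'E'
from fit import *
from plant import snapshot
s=snapshot("wrist");np.savez("w0.npz",**s);im=s["pixels"][:,:,::-1].copy()
T,S=[dict(np.load(f"{n}0.npz")) for n in("top","scene")]
h=proj(s,box([.4304,-.21,.02,.048,.1435],.068,.038));cv2.polylines(im,[cv2.convexHull(h.astype(np.float32)).astype(int)],1,(0,0,255),1)
cv2.imwrite("pics/w0.png",im)
E
```

```text
t 1.2 p [ 0.4297 -0.212   0.1403] phi 0.1454 grip 75.0 F 0.0 wf [-0.3 -0.1 -0.5]
shift [ 0.0021 -0.0037  0.1987] turn [0.     0.0006 0.0012]
```

View pics/w0.png

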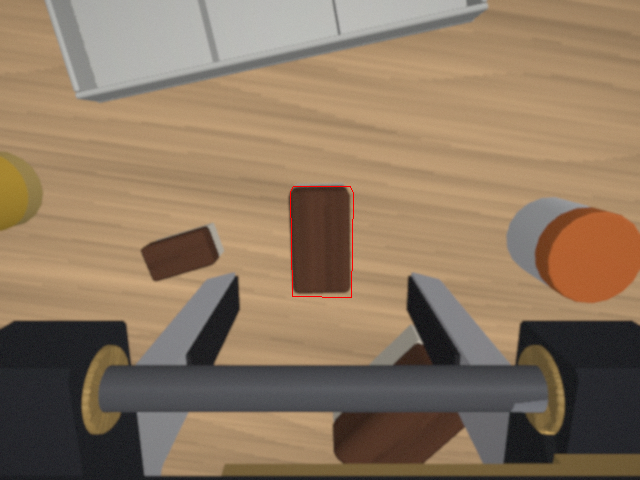

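The wrist picture shows the mid brush (321,240) inside the projected outline and between the fingers. I'm descending and gripping.

```bash
python3 -m handwheel '[[[0.2,0.002,-0.004,0.1,0,0,0],[0.2,0.002,-0.004,0.16,0,0,0],[0.2,0.002,-0.004,0.199,0,0,0],[0.2,0.002,-0.004,0.199,0,0,0],[0.2,0.002,-0.004,0.199,0,0,0]]]' 10 
python3 -m handwheel '[[[1,0,0,0,0,0,0],[1,0,0,0,0,0,0],[1,0,0,0,0,0,0],[1,0,0,0,0,0,0],[1,0,0,0,0,0,0]]]' 10
python3 -m handwheel '[[[1,0,0,-0.08,0,0,0],[1,0,0,-0.16,0,0,0],[1,0,0,-0.2,0,0,0],[1,0,0,-0.2,0,0,0]]]' 10
python3 go.py .6106 -.232 .14 .345
```

```text
t: 1.75
tcp_pos: [0.4305, -0.2111, 0.0415]
tcp_rot: [0.0, 0.997, 0.071, 0.0]
wrist_force: [0.1, -0.0, 0.5]
grip_width: 0.798
gripper_force: 0.0
t: 2.25
tcp_pos: [0.4309, -0.2099, 0.0415]
tcp_rot: [0.0, 0.997, 0.072, 0.0]
wrist_force: [0.2, -0.6, 0.5]
grip_width: 0.41
gripper_force: 0.0
t: 2.65
tcp_pos: [0.4332, -0.2115, 0.1446]
tcp_rot: [0.003, 0.997, 0.072, 0.003]
wrist_force: [0.4, 0.1, 0.0]
grip_width: 0.407
gripper_force: 9.9
t 2.65 p [ 0.4332 -0.2115  0.1446] phi 0.1446 grip 38.3 F 9.9 wf [0.4 0.1 0. ]
shift [0.3452 0.0917 0.0118] turn [ 0.004  -0.0033 -0.1276]
```

```bash
python3 -m handwheel '[[[1,0.345,0.092,0.01,0,0,-0.128],[1,0.345,0.092,0.01,0,0,-0.128],[1,0.345,0.092,0.01,0,0,-0.128],[1,0.345,0.092,0.01,0,0,-0.128],[1,0.345,0.092,0.01,0,0,-0.128],[1,0.345,0.092,0.01,0,0,-0.128],[1,0.345,0.092,0.01,0,0,-0.128]]]'  >/dev/null
python3 go.py .6106 -.232 .047 .345
python3 - <<'E'
from fit import *
from plant import snapshot
s=snapshot("wrist");im=s["pixels"][:,:,::-1].copy()
for v in(-.084,0,.084):
  for d,z in((.04,.03),):
    c,q=np.cos(.3446),np.sin(.3446)
    h=proj(s,box([.5822-q*v,-.1531+c*v,.03,.0301,.3446],.082,.08));cv2.polylines(im,[cv2.convexHull(h.astype(np.float32)).astype(int)],1,(0,0,255),1)
cv2.imwrite("pics/w1.png",im)
E
```

```text
t 3.35 p [ 0.6061 -0.2299  0.1344] phi 0.3451 grip 38.1 F 9.9 wf [-0.8 -0.9 -0.1]
shift [0.0076 0.0075 0.1748] turn [-0.0017  0.0017  0.0001]
```

View pics/w1.png

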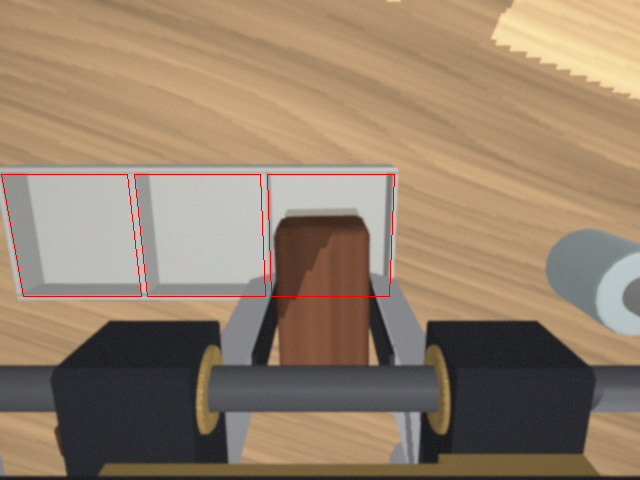

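The projected compartment outlines sit on the white caddy, with the end compartment at about (330,235). I'm lowering, releasing and lifting.

```bash
python3 -m handwheel '[[[1,0.008,0.0075,0,0,0,0],[1,0.008,0.0075,0.08,0,0,0],[1,0.008,0.0075,0.14,0,0,0],[1,0.008,0.0075,0.16,0,0,0],[1,0.008,0.0075,0.17,0,0,0],[1,0.008,0.0075,0.175,0,0,0],[1,0.008,0.0075,0.175,0,0,0],[1,0.008,0.0075,0.175,0,0,0]]]'
python3 -m handwheel '[[[0.35,0,0,0,0,0,0],[0.35,0,0,0,0,0,0],[0.35,0,0,0,0,0,0],[0.35,0,0,-0.05,0,0,0],[0.35,0,0,-0.15,0,0,0],[0.35,0,0,-0.25,0,0,0],[0.35,0,0,-0.3,0,0,0],[0.35,0,0,-0.3,0,0,0]]]'
python3 go.py .4495 -.3747 .16 1.804
```

```text
t: 4.2
tcp_pos: [0.6143, -0.2334, 0.0504]
tcp_rot: [0.001, 0.985, 0.172, 0.001]
wrist_force: [0.1, 0.0, -0.4]
grip_width: 0.403
gripper_force: 9.9
t: 5.0
tcp_pos: [0.6164, -0.2344, 0.2055]
tcp_rot: [0.004, 0.985, 0.172, 0.005]
wrist_force: [0.1, -0.1, 0.0]
grip_width: 0.65
gripper_force: 0.0
t 5.0 p [ 0.6164 -0.2344  0.2055] phi 0.3455 grip 61.1 F 0.0 wf [ 0.1 -0.1  0. ]
shift [-0.4098  0.1501  0.0889] turn [ 8.500e-03 -1.000e-04 -9.285e-01]
```

```bash
python3 -m handwheel '[[[0.1,-0.41,0.15,0.09,0.004,0,-0.9285],[0.1,-0.41,0.15,0.09,0.004,0,-0.9285],[0.1,-0.41,0.15,0.09,0.004,0,-0.9285],[0.1,-0.41,0.15,0.09,0.004,0,-0.9285],[0.1,-0.41,0.15,0.09,0.004,0,-0.9285],[0.1,-0.41,0.15,0.09,0.004,0,-0.9285],[0.1,-0.41,0.15,0.09,0.004,0,-0.9285],[0.1,-0.41,0.15,0.09,0.004,0,-0.9285]]]' >/dev/null
python3 -m handwheel '[[[0.1,0,0,0,0,0,-0.17],[0.1,0,0,0,0,0,-0.17],[0.1,0,0,0,0,0,-0.17],[0.1,0,0,0,0,0,-0.17],[0.1,0,0,0,0,0,-0.17]]]' >/dev/null
python3 go.py .4495 -.3747 .044 1.804
python3 - <<'E'
from fit import *
from plant import snapshot
s=snapshot("wrist");im=s["pixels"][:,:,::-1].copy()
h=proj(s,ring(.4495,-.3747,.029,.062));cv2.polylines(im,[h.astype(int)],1,(255,0,0),1)
cv2.imwrite("pics/w2.png",im)
t=snapshot("top")["pixels"][:,:,::-1];cv2.imwrite("pics/t2.png",cv2.resize(t[180:320,320:500],None,fx=3,fy=3))
cv2.imwrite("pics/c2.png",np.hstack([cv2.resize(im,(480,360)),cv2.resize(t[190:280,320:440],(320,240)).__class__(0) if 0 else cv2.copyMakeBorder(cv2.resize(t[190:280,320:440],(320,240)),0,120,0,0,0)]))
E
```

```text
t 6.3 p [ 0.4452 -0.3724  0.1528] phi 1.7897 grip 84.3 F 0.0 wf [-0.6  0.5  0.4]
shift [-0.0074  0.0081  0.2176] turn [-0.0023 -0.003  -0.0091]
```

View pics/c2.png

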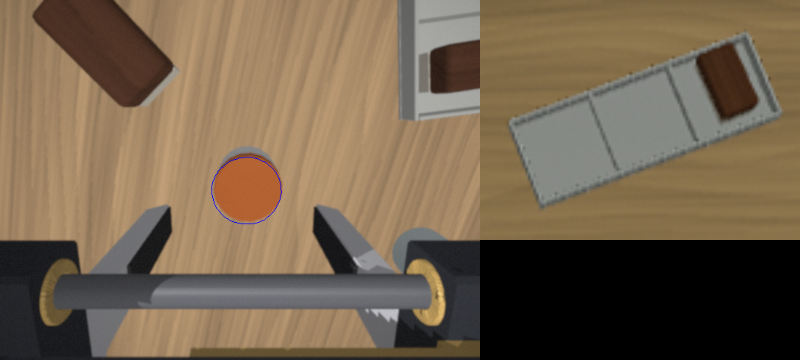

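The wrist view shows the jar lid (246,190) on its projected ring. In the top view the brush sits inside the white end compartment (727,80). I'm descending on the jar.

```bash
python3 -m handwheel '[[[0.1,-0.007,0.008,0.1,0,0,-0.009],[0.1,-0.007,0.008,0.18,0,0,-0.009],[0.1,-0.007,0.008,0.217,0,0,-0.009],[0.1,-0.007,0.008,0.217,0,0,-0.009],[0.1,-0.007,0.008,0.217,0,0,-0.009],[0.1,-0.007,0.008,0.217,0,0,-0.009]]]' 12 
python3 -m handwheel '[[[1,0,0,0,0,0,0],[1,0,0,0,0,0,0],[1,0,0,0,0,0,0],[1,0,0,0,0,0,0],[1,0,0,0,0,0,0],[1,0,0,0,0,0,0]]]' 12
python3 -m handwheel '[[[1,0,0,-0.08,0,0,0],[1,0,0,-0.16,0,0,0],[1,0,0,-0.26,0,0,0],[1,0,0,-0.3,0,0,0],[1,0,0,-0.3,0,0,0],[1,0,0,-0.3,0,0,0]]]' 
python3 go.py .6262 .0947 .19 1.804
```

```text
t: 7.0
tcp_pos: [0.451, -0.3763, 0.0471]
tcp_rot: [-0.0, 0.62, 0.785, -0.0]
wrist_force: [0.6, -0.5, 0.5]
grip_width: 0.901
gripper_force: 0.0
t: 7.6
tcp_pos: [0.4501, -0.3752, 0.0456]
tcp_rot: [-0.002, 0.619, 0.785, -0.0]
wrist_force: [0.1, 0.4, 3.8]
grip_width: 0.614
gripper_force: 12.0
t: 8.2
tcp_pos: [0.4497, -0.3747, 0.1936]
tcp_rot: [-0.003, 0.619, 0.785, 0.0]
wrist_force: [-0.5, -0.6, -1.5]
grip_width: 0.616
gripper_force: 12.0
t 8.2 p [ 0.4497 -0.3747  0.1936] phi 1.8054 grip 57.9 F 12.0 wf [-0.5 -0.6 -1.5]
shift [0.831  0.5616 0.0095] turn [-0.0026 -0.0035  0.0009]
```

```bash
python3 -m handwheel '[[[1,0.831,0.562,0.01,0,0,0],[1,0.831,0.562,0.01,0,0,0],[1,0.831,0.562,0.01,0,0,0],[1,0.831,0.562,0.01,0,0,0],[1,0.831,0.562,0.01,0,0,0],[1,0.831,0.562,0.01,0,0,0],[1,0.831,0.562,0.01,0,0,0],[1,0.831,0.562,0.01,0,0,0]]]' >/dev/null
python3 go.py .6262 .0947 .11 1.804
```

```text
t 9.0 p [0.5893 0.0013 0.1875] phi 1.8054 grip 57.7 F 12.0 wf [ 0.  -0.5 -1.9]
shift [0.1636 0.1167 0.155 ] turn [-0.006  -0.0038  0.0009]
```

```bash
python3 -m handwheel '[[[1,0.16,0.115,0,0,0,0],[1,0.16,0.115,0,0,0,0],[1,0.16,0.115,0,0,0,0],[1,0.16,0.115,0.1,0,0,0],[1,0.16,0.115,0.155,0,0,0],[1,0.16,0.115,0.155,0,0,0],[1,0.16,0.115,0.155,0,0,0]]]' >/dev/null
python3 go.py .6262 .0947 .0505 1.804
python3 - <<'E'
from fit import *
from plant import snapshot
s=snapshot("wrist");im=s["pixels"][:,:,::-1].copy()
for v in(-.084,0,.084):
    c,q=np.cos(.2333),np.sin(.2333)
    h=proj(s,box([.6068-q*v,.1764+c*v,.03,.0301,.2333],.082,.08));cv2.polylines(im,[cv2.convexHull(h.astype(np.float32)).astype(int)],1,(0,0,255),1)
cv2.imwrite("pics/w3.png",im)
E
```

```text
t 9.7 p [0.6264 0.0898 0.1118] phi 1.8049 grip 57.9 F 12.0 wf [ 0.4  0.3 -1.1]
shift [0.009  0.0028 0.1225] turn [-0.0052 -0.003   0.0006]
```

View pics/w3.png

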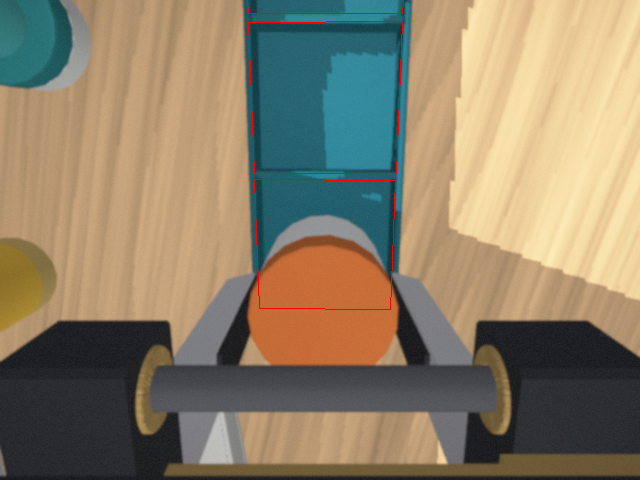

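The outlines sit on the teal compartments, with the divider at about (325,175) and the jar centred on the end one. I'm lowering it.

```bash
python3 -m handwheel '[[[1,0.008,0.001,0.05,0,0,0],[1,0.008,0.001,0.09,0,0,0],[1,0.008,0.001,0.11,0,0,0],[1,0.008,0.001,0.12,0,0,0],[1,0.008,0.001,0.122,0,0,0],[1,0.008,0.001,0.122,0,0,0],[1,0.008,0.001,0.122,0,0,0]]]'
python3 -m handwheel '[[[0.2,0,0,0,0,0,0],[0.2,0,0,0,0,0,0],[0.2,0,0,0,0,0,0],[0.2,0,0,-0.05,0,0,0],[0.2,0,0,-0.15,0,0,0],[0.2,0,0,-0.25,0,0,0],[0.2,0,0,-0.25,0,0,0],[0.2,0,0,-0.25,0,0,0]]]'
python3 go.py .429 .1728 .16 1.804
```

```text
t: 10.45
tcp_pos: [0.6286, 0.0945, 0.0545]
tcp_rot: [-0.001, 0.62, 0.785, 0.001]
wrist_force: [0.7, 0.3, -1.7]
grip_width: 0.61
gripper_force: 12.0
t: 11.25
tcp_pos: [0.6296, 0.0942, 0.1809]
tcp_rot: [-0.0, 0.619, 0.785, 0.002]
wrist_force: [0.0, 0.2, -0.6]
grip_width: 0.801
gripper_force: 0.0
t 11.25 p [0.6296 0.0942 0.1809] phi 1.8056 grip 75.3 F 0.0 wf [ 0.   0.2 -0.6]
shift [ 0.246  -0.3537  0.0417] turn [ 0.0012 -0.0016  0.001 ]
```

```bash
python3 -m handwheel '[[[0.4,0.246,-0.354,0.04,0,0,0],[0.4,0.246,-0.354,0.04,0,0,0],[0.4,0.246,-0.354,0.04,0,0,0],[0.4,0.246,-0.354,0.04,0,0,0],[0.4,0.246,-0.354,0.04,0,0,0],[0.4,0.246,-0.354,0.04,0,0,0],[0.4,0.246,-0.354,0.04,0,0,0],[0.4,0.246,-0.354,0.04,0,0,0]]]' >/dev/null
python3 go.py .429 .1728 .054 1.804
python3 - <<'E'
from fit import *
from plant import snapshot
s=snapshot("wrist");im=s["pixels"][:,:,::-1].copy()
for r,z in((.018,.063),(.031,.036)):
    h=proj(s,ring(.429,.1728,r,z));cv2.polylines(im,[h.astype(int)],1,(0,0,255),1)
t=snapshot("top")["pixels"][:,:,::-1]
cv2.imwrite("pics/c3.png",np.hstack([cv2.resize(im,(480,360)),cv2.copyMakeBorder(cv2.resize(t[190:280,200:320],(320,240)),0,120,0,0,0)]))
E
```

```text
t 12.05 p [0.4292 0.1723 0.1595] phi 1.8044 grip 56.2 F 0.0 wf [0.5 0.7 0.5]
shift [4.00e-04 2.00e-04 2.11e-01] turn [-0.0011 -0.0021  0.0002]
```

View pics/c3.png

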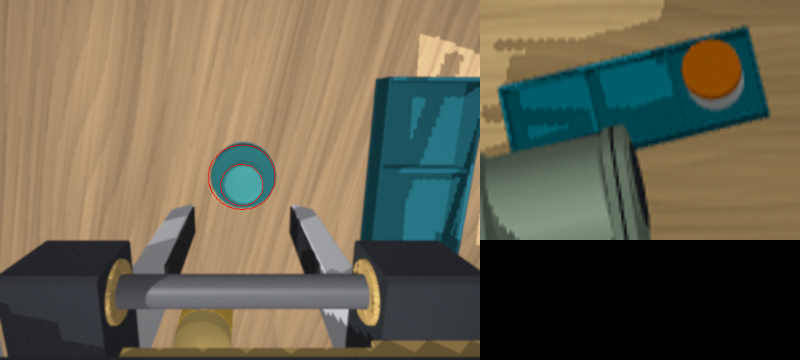

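The palm brush (242,178) sits on its projected rings, and the jar stands in the teal -y end (712,70). I'm gripping the knob.

```bash
python3 -m handwheel '[[[0.4,0,0,0.1,0,0,0],[0.4,0,0,0.18,0,0,0],[0.4,0,0,0.211,0,0,0],[0.4,0,0,0.211,0,0,0],[0.4,0,0,0.211,0,0,0],[0.4,0,0,0.211,0,0,0]]]' 10 
python3 -m handwheel '[[[1,0,0,0,0,0,0],[1,0,0,0,0,0,0],[1,0,0,0,0,0,0],[1,0,0,0,0,0,0],[1,0,0,0,0,0,0]]]' 10
python3 -m handwheel '[[[1,0,0,-0.08,0,0,0],[1,0,0,-0.16,0,0,0],[1,0,0,-0.2,0,0,0],[1,0,0,-0.2,0,0,0],[1,0,0,-0.2,0,0,0]]]' 
python3 go.py .5874 .2581 .15 1.804
```

```text
t: 12.75
tcp_pos: [0.4278, 0.1728, 0.0539]
tcp_rot: [-0.002, 0.62, 0.785, 0.0]
wrist_force: [0.0, -0.4, 0.0]
grip_width: 0.6
gripper_force: 0.0
t: 13.25
tcp_pos: [0.4273, 0.1731, 0.0541]
tcp_rot: [-0.002, 0.619, 0.785, 0.0]
wrist_force: [1.0, -0.2, 1.4]
grip_width: 0.38
gripper_force: 10.0
t: 13.75
tcp_pos: [0.4266, 0.1727, 0.1531]
tcp_rot: [-0.003, 0.619, 0.785, -0.0]
wrist_force: [-0.8, -0.2, -1.4]
grip_width: 0.379
gripper_force: 10.0
t 13.75 p [0.4266 0.1727 0.1531] phi 1.8055 grip 35.6 F 10.0 wf [-0.8 -0.2 -1.4]
shift [0.0914 0.3525 0.0051] turn [-0.0025 -0.0024  0.001 ]
```

```bash
python3 -m handwheel '[[[1,0.091,0.352,0,0,0,0],[1,0.091,0.352,0,0,0,0],[1,0.091,0.352,0,0,0,0],[1,0.091,0.352,0,0,0,0],[1,0.091,0.352,0,0,0,0],[1,0.091,0.352,0.06,0,0,0],[1,0.091,0.352,0.06,0,0,0],[1,0.091,0.352,0.06,0,0,0]]]' >/dev/null
python3 go.py .5874 .2581 .059 1.804
```

```text
t 14.55 p [0.585  0.2571 0.1207] phi 1.8054 grip 36.0 F 10.0 wf [-1.   0.2 -0.3]
shift [0.0004 0.0063 0.1234] turn [-0.006  -0.0021  0.0009]
```

```bash
python3 -m handwheel '[[[1,0,0.004,0.05,0,0,0],[1,0,0.004,0.09,0,0,0],[1,0,0.004,0.11,0,0,0],[1,0,0.004,0.12,0,0,0],[1,0,0.004,0.124,0,0,0],[1,0,0.004,0.124,0,0,0],[1,0,0.004,0.124,0,0,0],[1,0,0.004,0.124,0,0,0]]]'
python3 go.py .5874 .2581 .059 1.804
```

```text
t: 15.35
tcp_pos: [0.5901, 0.2588, 0.0624]
tcp_rot: [-0.002, 0.619, 0.785, 0.001]
wrist_force: [-0.8, -0.1, -0.5]
grip_width: 0.382
gripper_force: 10.0
t 15.35 p [0.5901 0.2588 0.0624] phi 1.8055 grip 35.9 F 10.0 wf [-0.8 -0.1 -0.5]
shift [-0.0002 -0.0056  0.0067] turn [-0.0008 -0.0024  0.001 ]
```

```bash
python3 -m handwheel '[[[1,0,-0.005,0.005,0,0,0],[1,0,-0.005,0.006,0,0,0],[1,0,-0.005,0.006,0,0,0],[1,0,-0.005,0.006,0,0,0]]]'
python3 -m handwheel '[[[0.4,0,0,0,0,0,0],[0.4,0,0,0,0,0,0],[0.4,0,0,0,0,0,0],[0.4,0,0,-0.05,0,0,0],[0.4,0,0,-0.15,0,0,0],[0.4,0,0,-0.25,0,0,0],[0.4,0,0,-0.25,0,0,0],[0.4,0,0,-0.25,0,0,0]]]'
python3 go.py .4658 .3833 .17 1.804
python3 - <<'E'
from fit import *
from plant import snapshot
t=snapshot("top")["pixels"][:,:,::-1];s=snapshot("scene")["pixels"][:,:,::-1]
cv2.imwrite("pics/c4.png",np.hstack([cv2.resize(s[110:290,160:430],(480,320)),cv2.resize(t[190:310,200:320],(320,320))]))
E
```

```text
t: 15.75
tcp_pos: [0.587, 0.2581, 0.0583]
tcp_rot: [-0.002, 0.619, 0.785, -0.0]
wrist_force: [1.4, 0.1, -1.5]
grip_width: 0.379
gripper_force: 10.0
t: 16.55
tcp_pos: [0.5889, 0.2581, 0.1859]
tcp_rot: [-0.001, 0.619, 0.785, 0.002]
wrist_force: [-0.9, -0.9, -0.6]
grip_width: 0.601
gripper_force: 0.0
t 16.55 p [0.5889 0.2581 0.1859] phi 1.8055 grip 56.5 F 0.0 wf [-0.9 -0.9 -0.6]
shift [ 0.3006 -0.1812  0.0327] turn [ 0.0012 -0.0025  0.0009]
```

View pics/c4.png

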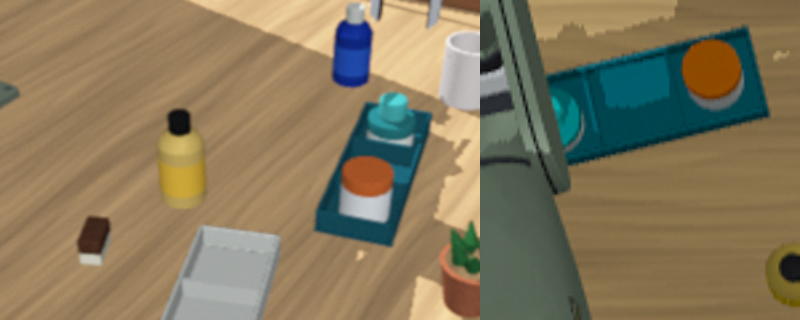

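The palm brush (392,118) and jar (367,188) stand upright in the teal ends. Next is the blue bottle.

```bash
python3 -m handwheel '[[[0.05,0.3,-0.181,0.01,0,0,0],[0.05,0.3,-0.181,0.01,0,0,0],[0.05,0.3,-0.181,0.01,0,0,0],[0.05,0.3,-0.181,0.01,0,0,0],[0.05,0.3,-0.181,0.01,0,0,0],[0.05,0.3,-0.181,0.01,0,0,0],[0.05,0.3,-0.181,0.01,0,0,0],[0.05,0.3,-0.181,0.01,0,0,0]]]' >/dev/null
python3 go.py .4658 .3833 .05 1.804
python3 - <<'E'
from fit import *
from plant import snapshot
s=snapshot("wrist");im=s["pixels"][:,:,::-1].copy()
for r,z in((.013,.114),(.027,.078),(.027,0)):
    h=proj(s,ring(.4658,.3833,r,z));cv2.polylines(im,[h.astype(int)],1,(0,0,255),1)
cv2.imwrite("pics/w5.png",im)
E
```

```text
t 17.45 p [0.4655 0.3814 0.1786] phi 1.8034 grip 89.6 F 0.0 wf [ 0.5  0.  -0.2]
shift [0.0027 0.0025 0.2572] turn [-0.0024 -0.002  -0.0004]
```

View pics/w5.png

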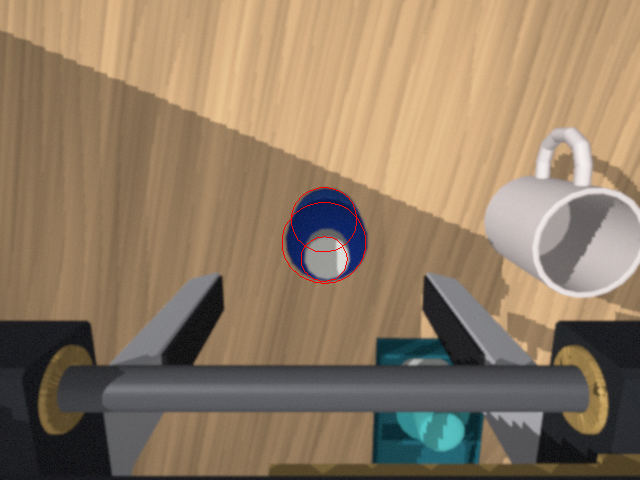

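The blue bottle (325,240) matches its projected rings, and the mug (570,240) is clear of the fingers. I'm gripping.

```bash
python3 -m handwheel '[[[0.05,0.002,0.001,0.08,0,0,0],[0.05,0.002,0.001,0.16,0,0,0],[0.05,0.002,0.001,0.24,0,0,0],[0.05,0.002,0.001,0.257,0,0,0],[0.05,0.002,0.001,0.257,0,0,0],[0.05,0.002,0.001,0.257,0,0,0],[0.05,0.002,0.001,0.257,0,0,0]]]' 15
python3 -m handwheel '[[[1,0,0,0,0,0,0],[1,0,0,0,0,0,0],[1,0,0,0,0,0,0],[1,0,0,0,0,0,0],[1,0,0,0,0,0,0],[1,0,0,0,0,0,0],[1,0,0,0,0,0,0]]]' 15
python3 -m handwheel '[[[1,0,0,-0.05,0,0,0],[1,0,0,-0.13,0,0,0],[1,0,0,-0.23,0,0,0],[1,0,0,-0.3,0,0,0],[1,0,0,-0.3,0,0,0],[1,0,0,-0.3,0,0,0]]]' 
python3 go.py .6068 .1764 .19 1.804
```

```text
t: 18.2
tcp_pos: [0.4665, 0.3852, 0.0535]
tcp_rot: [-0.001, 0.62, 0.785, 0.002]
wrist_force: [0.2, 0.7, 0.8]
grip_width: 0.952
gripper_force: 0.0
t: 18.9
tcp_pos: [0.465, 0.3843, 0.051]
tcp_rot: [-0.002, 0.619, 0.785, 0.001]
wrist_force: [2.0, 0.4, 0.9]
grip_width: 0.573
gripper_force: 15.0
t: 19.5
tcp_pos: [0.4641, 0.3833, 0.1999]
tcp_rot: [-0.003, 0.619, 0.785, -0.001]
wrist_force: [0.2, 0.1, -4.5]
grip_width: 0.572
gripper_force: 15.0
t 19.5 p [0.4641 0.3833 0.1999] phi 1.8056 grip 53.7 F 15.0 wf [ 0.2  0.1 -4.5]
shift [-0.4689  0.1813  0.0174] turn [-0.0029 -0.0021  0.001 ]
```

```bash
python3 -m handwheel '[[[1,-0.469,0.181,0,0,0,0],[1,-0.469,0.181,0,0,0,0],[1,-0.469,0.181,0,0,0,0],[1,-0.469,0.181,0,0,0,0],[1,-0.469,0.181,0,0,0,0],[1,-0.469,0.181,0,0,0,0],[1,-0.469,0.181,0,0,0,0],[1,-0.469,0.181,0,0,0,0]]]' >/dev/null
python3 go.py .6068 .1764 .12 1.804
python3 -m handwheel '[[[1,0,0,0.06,0,0,0],[1,0,0,0.12,0,0,0],[1,0,0,0.14,0,0,0],[1,0,0,0.14,0,0,0],[1,0,0,0.14,0,0,0],[1,0,0,0.14,0,0,0]]]' >/dev/null
python3 go.py .6068 .1764 .055 1.804
```

```text
t 20.3 p [0.6051 0.1771 0.1965] phi 1.8059 grip 53.7 F 15.0 wf [ 0.3 -0.2 -2.3]
shift [-0.003   0.0042  0.1529] turn [-0.0057 -0.0032  0.0012]
t 20.9 p [0.6085 0.1775 0.1317] phi 1.8061 grip 53.4 F 15.0 wf [ 0.2 -0.4 -2.2]
shift [-0.0018 -0.0038  0.1533] turn [ 0.0004 -0.0022  0.0014]
```

```bash
python3 -m handwheel '[[[1,-0.002,-0.003,0.05,0,0,0],[1,-0.002,-0.003,0.1,0,0,0],[1,-0.002,-0.003,0.13,0,0,0],[1,-0.002,-0.003,0.145,0,0,0],[1,-0.002,-0.003,0.151,0,0,0],[1,-0.002,-0.003,0.151,0,0,0],[1,-0.002,-0.003,0.151,0,0,0],[1,-0.002,-0.003,0.151,0,0,0]]]'
python3 go.py .6068 .1764 .055 1.804
```

```text
t: 21.7
tcp_pos: [0.6067, 0.1758, 0.055]
tcp_rot: [-0.002, 0.619, 0.785, 0.001]
wrist_force: [-0.2, -0.1, -1.2]
grip_width: 0.571
gripper_force: 15.0
t 21.7 p [0.6067 0.1758 0.055 ] phi 1.8054 grip 53.7 F 15.0 wf [-0.2 -0.1 -1.2]
shift [0.0011 0.0004 0.0001] turn [-0.0004 -0.0022  0.0009]
```

```bash
python3 -m handwheel '[[[0.15,0,0,0,0,0,0],[0.15,0,0,0,0,0,0],[0.15,0,0,0,0,0,0],[0.15,0,0,-0.05,0,0,0],[0.15,0,0,-0.15,0,0,0],[0.15,0,0,-0.25,0,0,0],[0.15,0,0,-0.3,0,0,0],[0.15,0,0,-0.3,0,0,0]]]'
python3 go.py .4265 .0179 .18 1.9154
```

```text
t: 22.5
tcp_pos: [0.61, 0.1758, 0.2107]
tcp_rot: [0.002, 0.619, 0.785, 0.004]
wrist_force: [-0.8, -0.5, -0.1]
grip_width: 0.85
gripper_force: 0.0
t 22.5 p [0.61   0.1758 0.2107] phi 1.8055 grip 79.9 F 0.0 wf [-0.8 -0.5 -0.1]
shift [-0.222  -0.4309  0.057 ] turn [ 0.0059 -0.0013 -0.0699]
```

```bash
python3 -m handwheel '[[[0.05,-0.222,-0.431,0.04,0.002,0,-0.07],[0.05,-0.222,-0.431,0.04,0.002,0,-0.07],[0.05,-0.222,-0.431,0.04,0.002,0,-0.07],[0.05,-0.222,-0.431,0.06,0.002,0,-0.07],[0.05,-0.222,-0.431,0.06,0.002,0,-0.07],[0.05,-0.222,-0.431,0.06,0.002,0,-0.07],[0.05,-0.222,-0.431,0.06,0.002,0,-0.07],[0.05,-0.222,-0.431,0.06,0.002,0,-0.07]]]' >/dev/null
python3 go.py .4265 .0179 .05 1.9154
python3 - <<'E'
from fit import *
from plant import snapshot
s=snapshot("wrist");im=s["pixels"][:,:,::-1].copy()
for r,z in((.013,.114),(.027,.078),(.027,0)):
    h=proj(s,ring(.4265,.0179,r,z));cv2.polylines(im,[h.astype(int)],1,(0,0,255),1)
t=snapshot("scene")["pixels"][:,:,::-1]
cv2.imwrite("pics/c6.png",np.hstack([cv2.resize(im,(480,360)),cv2.resize(t[110:260,310:440],(312,360))]))
E
```

```text
t 23.3 p [0.4234 0.0176 0.1744] phi 1.9157 grip 89.4 F 0.0 wf [0.2 0.  0.8]
shift [-0.0025  0.0073  0.2489] turn [-0.003  -0.0025  0.0002]
```

View pics/c6.png

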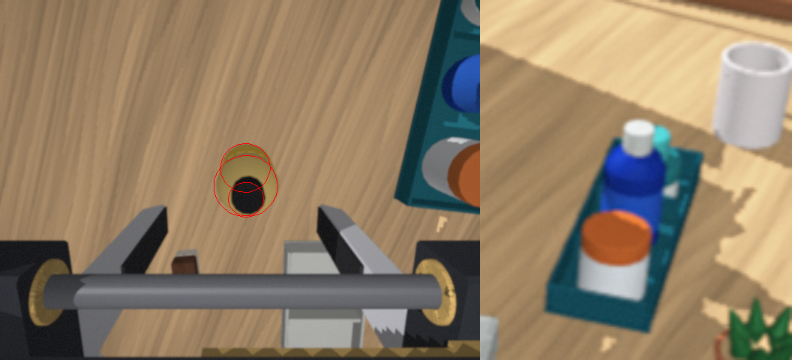

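The yellow bottle (247,185) is on its rings, and in the scene view all three teal items stand upright. I'm gripping yellow.

```bash
python3 -m handwheel '[[[0.05,-0.002,0.005,0.08,0,0,0],[0.05,-0.002,0.005,0.16,0,0,0],[0.05,-0.002,0.005,0.23,0,0,0],[0.05,-0.002,0.005,0.25,0,0,0],[0.05,-0.002,0.005,0.25,0,0,0],[0.05,-0.002,0.005,0.25,0,0,0],[0.05,-0.002,0.005,0.25,0,0,0]]]' 15
python3 -m handwheel '[[[1,0,0,0,0,0,0],[1,0,0,0,0,0,0],[1,0,0,0,0,0,0],[1,0,0,0,0,0,0],[1,0,0,0,0,0,0],[1,0,0,0,0,0,0],[1,0,0,0,0,0,0]]]' 15
python3 -m handwheel '[[[1,0,0,-0.05,0,0,0],[1,0,0,-0.13,0,0,0],[1,0,0,-0.21,0,0,0],[1,0,0,-0.25,0,0,0],[1,0,0,-0.25,0,0,0],[1,0,0,-0.25,0,0,0]]]' 
python3 go.py .5822 -.1531 .175 1.9154
```

```text
t: 24.1
tcp_pos: [0.4264, 0.0172, 0.0512]
tcp_rot: [-0.001, 0.575, 0.818, -0.0]
wrist_force: [0.3, -0.3, -0.1]
grip_width: 0.952
gripper_force: 0.0
t: 24.8
tcp_pos: [0.425, 0.0174, 0.0496]
tcp_rot: [-0.003, 0.575, 0.818, -0.001]
wrist_force: [0.8, 1.1, 0.9]
grip_width: 0.571
gripper_force: 15.0
t: 25.4
tcp_pos: [0.4237, 0.0173, 0.1729]
tcp_rot: [-0.005, 0.575, 0.818, -0.002]
wrist_force: [0.2, 0.1, -4.1]
grip_width: 0.575
gripper_force: 15.0
t 25.4 p [0.4237 0.0173 0.1729] phi 1.9155 grip 54.0 F 15.0 wf [ 0.2  0.1 -4.1]
shift [-0.4279  0.1832 -0.008 ] turn [-0.0053 -0.0034  0.0001]
```

```bash
python3 -m handwheel '[[[1,-0.428,0.183,0,0,0,0],[1,-0.428,0.183,0,0,0,0],[1,-0.428,0.183,0,0,0,0],[1,-0.428,0.183,0,0,0,0],[1,-0.428,0.183,0,0,0,0],[1,-0.428,0.183,0,0,0,0],[1,-0.428,0.183,0,0,0,0],[1,-0.428,0.183,0,0,0,0]]]' >/dev/null
python3 -m handwheel '[[[1,0,0,0.04,0,0,0],[1,0,0,0.08,0,0,0],[1,0,0,0.1,0,0,0],[1,0,0,0.1,0,0,0],[1,0,0,0.1,0,0,0],[1,0,0,0.1,0,0,0]]]' >/dev/null
python3 go.py .5822 -.1531 .054 1.9154
```

```text
t 26.8 p [ 0.5839 -0.1534  0.1243] phi 1.9158 grip 53.8 F 15.0 wf [ 0.9 -1.  -2. ]
shift [ 0.0013 -0.0025  0.1405] turn [-0.0025 -0.0016  0.0002]
```

```bash
python3 -m handwheel '[[[1,0.001,-0.002,0.05,0,0,0],[1,0.001,-0.002,0.09,0,0,0],[1,0.001,-0.002,0.12,0,0,0],[1,0.001,-0.002,0.133,0,0,0],[1,0.001,-0.002,0.138,0,0,0],[1,0.001,-0.002,0.138,0,0,0],[1,0.001,-0.002,0.138,0,0,0],[1,0.001,-0.002,0.138,0,0,0]]]'
python3 go.py .5822 -.1531 .054 1.9154
```

```text
t: 27.6
tcp_pos: [0.5823, -0.1533, 0.0548]
tcp_rot: [-0.002, 0.575, 0.818, -0.001]
wrist_force: [-0.2, -0.6, -1.3]
grip_width: 0.576
gripper_force: 15.0
t 27.6 p [ 0.5823 -0.1533  0.0548] phi 1.9154 grip 54.1 F 15.0 wf [-0.2 -0.6 -1.3]
shift [ 0.0005 -0.0001  0.0015] turn [-0.0027 -0.0017  0.    ]
```

```bash
python3 -m handwheel '[[[0.15,0,0,0,0,0,0],[0.15,0,0,0,0,0,0],[0.15,0,0,0,0,0,0],[0.15,0,0,-0.05,0,0,0],[0.15,0,0,-0.15,0,0,0],[0.15,0,0,-0.25,0,0,0],[0.15,0,0,-0.35,0,0,0],[0.15,0,0,-0.4,0,0,0]]]'
python3 -m handwheel '[[[0.15,0,-0.1,0,0,0,0],[0.15,0,-0.2,0,0,0,0],[0.15,0,-0.3,0,0,0,0],[0.15,0,-0.35,0,0,0,0],[0.15,0,-0.35,0,0,0,0],[0.15,0,-0.35,0,0,0,0]]]'
python3 - <<'E'
from fit import *
from plant import snapshot
T=snapshot("top");S=snapshot("scene")
exp={'nail':((395,195,440,250),(225,255,310,362),lambda h,s,v:(v<95)&(s>90),lambda p:box(p,.068,.038),[.612,-.232,.024,.052,.345])}
for k,(rt,rs,f,mo,p0) in exp.items():
    p,e=fit([T,S],[mask(T,rt,f),mask(S,rs,f)],mo,p0);d=p[:2]-[.5822,-.1531];c,q=np.cos(.3446),np.sin(.3446)
    print(k,p.round(3),round(e,2),'in caddy',(c*d[0]+q*d[1]).round(4),(-q*d[0]+c*d[1]).round(4))
cv2.imwrite("pics/end.png",np.vstack([cv2.resize(S["pixels"][100:400,60:460,::-1],(800,600))[0:0],np.hstack([cv2.resize(S["pixels"][100:370,220:460,::-1],(440,495)),cv2.resize(T["pixels"][140:330,140:310,::-1],(10,495))[:, :0],cv2.resize(T["pixels"][180:350,320:440,::-1],(349,495))])]))
E
```

```text
t: 28.4
tcp_pos: [0.5852, -0.1543, 0.2604]
tcp_rot: [0.001, 0.575, 0.818, -0.0]
wrist_force: [-0.1, 0.7, 0.1]
grip_width: 0.85
gripper_force: 0.0
t: 29.0
tcp_pos: [0.4186, -0.2128, 0.2555]
tcp_rot: [-0.002, 0.576, 0.818, -0.001]
wrist_force: [0.1, 0.1, -0.0]
grip_width: 0.852
gripper_force: 0.0
nail [ 0.614 -0.233  0.03   0.041  0.352] 0.65 in caddy 0.003 -0.0864Traceback (most recent call last):
  File "<stdin>", line 8, in <module>
    return _nx.concatenate(arrs, 0, dtype=dtype, casting=casting)
           ~~~~~~~~~~~~~~~^^^^^^^^^^^^^^^^^^^^^^^^^^^^^^^^^^^^^^^
ValueError: all the input array dimensions except for the concatenation axis must match exactly, but along dimension 1, the array at index 0 has size 800 and the array at index 1 has size 789
```

```bash
python3 - <<'E'
from fit import *
from plant import snapshot
T=snapshot("top")["pixels"];S=snapshot("scene")["pixels"]
cv2.imwrite("pics/end.png",np.hstack([cv2.resize(S[100:400,140:460,::-1],(448,420)),cv2.resize(T[140:350,190:360,::-1],(340,420))]))
E
```

```text
(no output)
```

View pics/end.png

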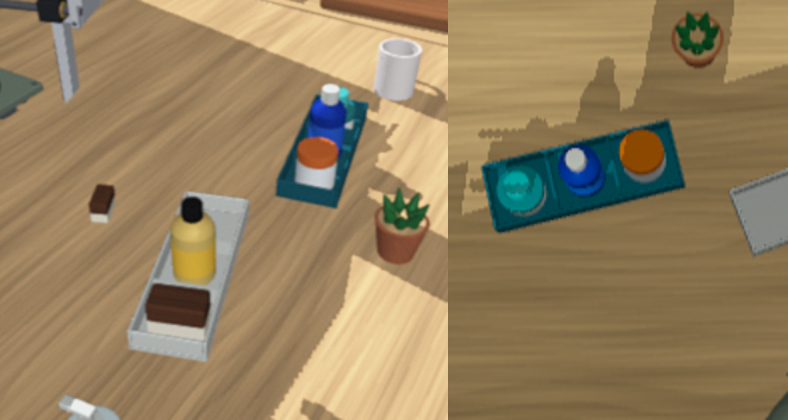

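The final picture shows the white caddy with yellow (193,245) in the middle and the nail brush (178,308) in an end. The teal caddy holds the palm brush (520,188), blue bottle (580,168) and jar (642,153). Everything is upright and the mug, plant and sanitizer still stand.

```bash
python3 -c "
from plant import bot
print(bot.finish_job())"
```

```text
the job is handed in; nothing more can be done
None
```

Both cleaning kits are made up as asked and the job is handed in after about 29 s of robot time; the last pictures show all five things upright in their compartments and the sanitizer, mug and plant still standing.

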